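# Snap the dust cap onto a bench gas outlet and keep it pressed

## Task

Fit the loose red dust cap onto the bare stud of the red gas outlet: set it mouth down over the stud, then press it straight down until it clicks on. Do not ease off at the click: keep pressing until the cap has pushed the sprung collar fully down, keep it there for at least two seconds, and finish like that, with the gripper still pressing the cap fully down for the leak check. Leave the jar, paddle and tweezers where they are.

Things in the scene. Friction and masses are not known exactly. Their poses are not given: they have to be found in the camera images.
- red_cap: loose red plastic cap, about 60 g, mouth down on the bench. Origin: centre of its open underside, z up. Skirt 42 mm diameter, 32 mm high, flat shoulder on top (z = 32 mm); on it a central round grip 24 mm diameter (z = 32 to 58 mm), to be pinched from above; fingertips can bear on the shoulder beside it. Mouth 26 mm diameter (lip 4 mm high); above the lip the hollow is 32 mm wide, up to z = 28 mm
- red_outlet: fixed bench gas outlet with a red band, at a new place each time, sometimes swapped with the blue one. Origin: centre of its foot on the bench; z up. Square steel foot 84 mm wide, 8 mm thick; column 44 mm across, topped by the red band, 54 mm across, z = 47 to 55 mm; above it the sprung collar and a bare brass stud on the axis
- stud_top (a point): middle of the stud's flat top, 87.5 mm above the bench. Stud 24 mm diameter, coned over its top 7 mm to 14 mm. Four sprung balls stand 2.5 mm out of it 14 mm below the top. Height of the cap's underside over the bench: 77 mm resting on the balls, unclicked (they yield at about 10 to 13 N, then the force drops); 66 mm clicked on, not pressed; 62 mm with the collar fully down (at least 7 N push)
- red_collar (a joint): steel sprung collar, 45 mm diameter and 6 mm thick, around the foot of the red outlet's stud; value 0 when up (its top at 66 mm above the outlet's origin), 0.004 m when pushed fully down to its stop; spring 3 N at the start of the travel, 6.6 N at the end
- blue_outlet: fixed outlet of the same build with a blue band, already closed by a blue cap, 125 mm high in all; not part of the job. Origin: centre of its foot
- frit_jar: bystander: closed amber glass jar with black lid, 60 mm diameter, 75 mm high; origin at the centre of its underside
- paddle: bystander: flat dark metal paddle with wooden handle, 210 mm long (x from -118 mm at the handle's end to +88 mm), 60 mm wide, 20 mm high, lying flat; origin under its middle, handle towards its -x
- tweezers: bystander: steel tweezers lying flat, 170 mm long along their x, 27 mm wide, 12 mm high; origin under their middle

How it is judged:
On the way, in this order (a step that is already met when the one before it is completed fails the run):
1. the cap is set over the red outlet's stud, upright, not yet clicked on (horizontal distance between red_cap and red_outlet below 0.005 m and z of red_cap in the frame of red_outlet between 0.07 and 0.086 m and angle between red_cap's own z axis and vertical below 0.25 rad), for 0.1 s.
2. the cap is clicked on and pressed down with the collar fully down, without easing off for 1.5 s (horizontal distance between red_cap and red_outlet below 0.003 m and z of red_cap in the frame of red_outlet below 0.064 m and value of joint red_collar above 0.003 m and angle between red_cap's own z axis and vertical below 0.08 rad and contact force between the fingers and red_cap above 3 N), for 1.5 s.
At the end, for the whole second after the job is handed in: Fingers still press the cap (over 3 N); it is clicked on the red stud, within 3 mm of its axis, tilt under 0.08 rad, underside less than 64 mm above the outlet's origin, collar at least 3 of its 4 mm down; jar, paddle, tweezers within 30 mm of where they began (all of step 2 and z of red_cap in the frame of red_outlet above 0.058 m and distance of each of frit_jar, paddle, tweezers from where it was at the start of the episode below 0.03 m); the arm keeps its last pose, push and grip.
It fails at once if the jar, paddle or tweezers are shifted by 30 mm or more (distance of any of frit_jar, paddle, tweezers from where it was at the start of the episode above 0.03 m).
It also fails if it takes over 48 s, if anything falls off the work surface, if the arm or the gripper's body presses on something with over 40 N, if the wrist force passes 120 N, or if a joint passes its speed limit or range.

## Robot

A 6-joint arm with a two-finger parallel gripper is mounted at the origin on the work surface. World frame = base frame: x ahead of the robot, y to its left, z up, the work surface at z = 0. Lengths are in m, angles in rad, forces in N, time in s.
With the tool pointing down it reaches from about 0.375 to 0.975 m from the base axis. Payload 3.8 kg.
Tool frame: the origin (TCP) lies at the very end of the fingers, on their centre line; the grasp point (between the pads) lies 19 mm behind it; z points along the fingers, x is the direction in which the jaws open and shut, and the axes are right-handed (so a half turn about z gives the same grasp; the last joint's range is limited). The gripper opens to 85 mm and grips with 20 to 120 N. Pads are 22 mm wide; open, the fingers measure 114 mm over their backs; the gripper's body (76 mm by 85 mm) begins 54 mm behind the grasp point. The pads swing forward as they close: fully open they stand 13 mm farther back than shut.
Start: joints at [1.083, 0.264, 1.604, -0, 1.274, -0.037], TCP at [0.294, 0.608, 0.231] pointing down, gripper open.
Joint ranges: [-2.63, 2.63], [-0.94, 2.18], [0.31, 2.57], [-1.31, 4.45], [0, 2.66], [-2.55, 2.55]. Speed limits (rad/s): [2.57, 2.57, 3.14, 3.14, 3.14, 3.14].

## Interface

Orientations are given as a rotation vector (axis times angle).
In Python, from workcell import bot gives the robot as it stands.
- The arm moves only by the tool carry_out, never from a script. Its argument "deltas" is a list of rows, each an object with "delta_pos": the shift along the tool's x, y, z in m, a list of three; "dr": the turn, a rotation vector about the tool's x, y, z in rad, a list of three. A call has 1 to 10 rows; each row shifts and turns the commanded pose from where the row before left it, along the tool's axes as they then stand; what a row does not reach is not made up. A row lasts 1/8 s, in which the tool goes at most 62.5 mm and 10.7 degrees, less where a joint would pass 70% of its speed; a pose out of reach is approached as far as the arm can. A call is refused whole if a number of a shift passes 0.0625 or a number of a turn 0.188, either way. A call with a gripper value outside its range is refused whole. "grip" is the opening, from 0 (shut) to 1 (fully open), set as the call begins (left out, the last holds). The fingers move at their own pace and stop on an object; "force" is the grip in N (left out, the last holds). Time passes only in rows, so rows that do not move let the fingers close. It gives the time, the measured TCP pose, the force and the opening at its end, in the units of the state.
- bot.read_state(): the state, without advancing time (a new reading comes with each control period).
- bot.read_camera(name): name is "side" or "top"; returns a dict with "frame" (400x640x3 uint8, red, green, blue), "K" (3x3 intrinsics, pixels), "xyz" and "attitude" of the camera in the world. Camera axes: x right, y down, z forward; pixel columns grow to the right and rows downward; lengths in m; the calibration is good to about 2 mm. A picture is of the moment at which its call begins. There is no depth.
- bot.finish_job(): hands the job in, once; it reports no verdict.
The state is a dict: "time": time; "q": joint angles; "joint_vel": joint speeds; "joint_torque": joint torques, N m; "tool_pos": TCP position; "tcp_rot": TCP orientation; "wrist_force": force on the tool from outside, world axes, zero at the start; "torque": the same for the moment, N m; "width": opening from 0.0 (shut) to 1.0 (fully open).
Only numpy, scipy, OpenCV 4.12 (cv2) and the standard library are available. Lean on these libraries where they do the work, as an engineer would, in place of code of your own. Each camera call takes 0.05 s, during which the arm holds its last target.

## Working session

There is one attempt and no reset: what is moved stays moved. The work goes in short steps, Python scripts to look and compute and a tool call to move; the robot and the scene stay as the last step left them, time stands still between calls to the robot, and variables do not carry over. Pictures are saved under pics/ and viewed, and the job is handed in when it is done.

Besides the shell and the picture viewer there is one more tool, called after "Emit:" as name([rows], argument=value, ...), one row to a line, values as JSON. carry_out: Moves the arm, as the interface text tells. Its arguments: {"type":"object","properties":{"deltas":{"type":"array"},"grip":{"type":"number"},"force":{"type":"number"}},"required":["deltas"]}

```bash
mkdir -p pics; ls; python3 - <<'E'
from workcell import bot
import cv2
s=bot.read_state();print(s)
for n in("side","top"):
    c=bot.read_camera(n);cv2.imwrite(f"pics/{n}0.png",c["frame"][:,:,::-1]);print(n,c["K"],c["xyz"],c["attitude"])
E
```

```text
pics
{'time': 0.0, 'q': array([ 1.08311704e+00,  2.64725343e-01,  1.60539419e+00, -2.85498407e-05,
        1.27368001e+00, -3.68755387e-02]), 'joint_vel': array([-0.0008722 ,  0.00010854,  0.00232108,  0.00043874, -0.00138789,
        0.00014029]), 'joint_torque': array([ 7.79479124e-04, -5.15101826e+01, -3.67318475e+01, -2.50191597e-04,
        1.29904700e-02, -1.09634345e-05]), 'tool_pos': array([0.29374129, 0.60691888, 0.22996985]), 'tcp_rot': array([ 2.66077428,  1.66817298, -0.00298049]), 'wrist_force': array([-0.07771029, -0.00130609,  0.93577165]), 'torque': array([0.02515066, 0.01831819, 0.00247342]), 'width': 1.0003833528863626}
side [[373.15309493   0.         322.13758457]
 [  0.         373.15309493 200.27554402]
 [  0.           0.           1.        ]] [ 0.35131053 -0.74412052  0.58928709] [-2.11467     0.29724378 -0.14438326]
top [[487.64191618   0.         325.53903607]
 [  0.         487.64191618 206.06212438]
 [  0.           0.           1.        ]] [ 0.36055193 -0.00496091  1.14548373] [-2.13002911  2.09719223 -0.1965549 ]
```

View pics/side0.png

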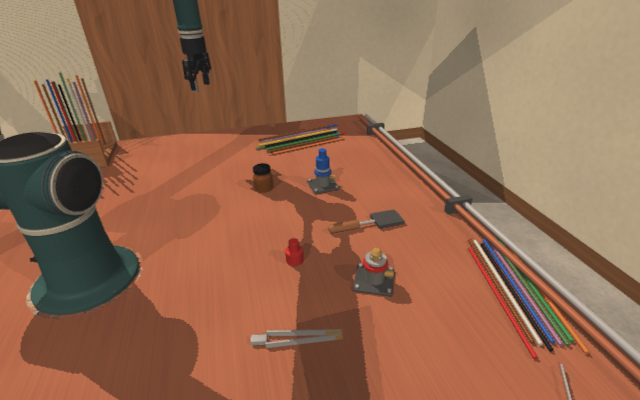

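View pics/top0.png

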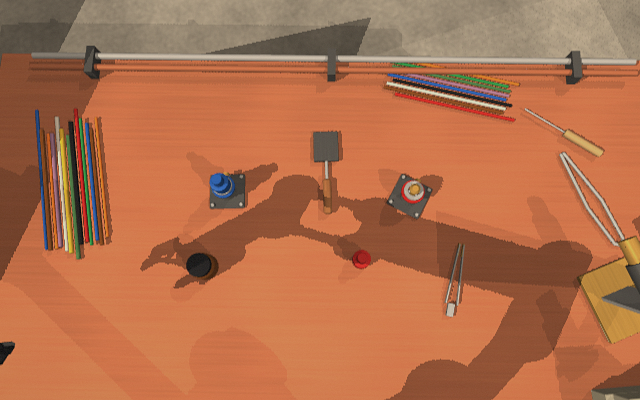

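The side view shows the red cap at about (294,252) and the red outlet at (375,265). The top view shows the cap at (361,260), the red outlet at (413,191), the tweezers at (455,280), the paddle at (327,170), and the jar at (201,265). Next I'll zoom in and measure them.

```bash
cat > h.py <<'E'
import numpy as np,cv2
from scipy.spatial.transform import Rotation as R
from workcell import bot
def ray(c,u,v):
    d=R.from_rotvec(c["attitude"]).as_matrix()@np.linalg.solve(c["K"],[u,v,1.]); return np.array(c["xyz"]),d/np.linalg.norm(d)
def onz(c,u,v,z):
    o,d=ray(c,u,v); return o+d*(z-o[2])/d[2]
def tri(a,b):
    (o1,d1),(o2,d2)=a,b
    A=np.stack([d1,-d2],1); t=np.linalg.lstsq(A,o2-o1,rcond=None)[0]
    p,q=o1+d1*t[0],o2+d2*t[1]; return (p+q)/2,np.linalg.norm(p-q)
def blobs(m,amin=15):
    n,l,s,ce=cv2.connectedComponentsWithStats(m.astype(np.uint8)*255)
    return [(s[i].tolist(),ce[i].round(1).tolist()) for i in range(1,n) if s[i][4]>=amin]
def proj(c,p):
    q=c["K"]@(R.from_rotvec(c["attitude"]).as_matrix().T@(np.array(p)-c["xyz"])); return q[:2]/q[2]
E
python3 - <<'E'
from h import *
for n,b in(("side",(250,220,410,340)),("top",(330,140,490,260+20))):
    c=bot.read_camera(n);f=c["frame"];h=cv2.cvtColor(f,cv2.COLOR_RGB2HSV)
    red=((h[...,0]<4)|(h[...,0]>174))&(h[...,1]>190)&(h[...,2]>60)
    print(n,[x for x in blobs(red) if b[0]<x[1][0]<b[2] and b[1]<x[1][1]<b[3]])
    x0,y0,x1,y1=b
    cv2.imwrite(f"pics/{n}z.png",cv2.resize(f[y0:y1,x0:x1,::-1],None,fx=4,fy=4,interpolation=cv2.INTER_NEAREST))
    np.save(n,f)
E
```

```text
side [([286, 239, 17, 26, 249], [293.7, 252.4]), ([364, 261, 23, 11, 85], [374.5, 267.6])]
top [([401, 182, 23, 21, 74], [408.6, 195.6]), ([353, 250, 18, 18, 253], [361.3, 258.8])]
```

View pics/sidez.png

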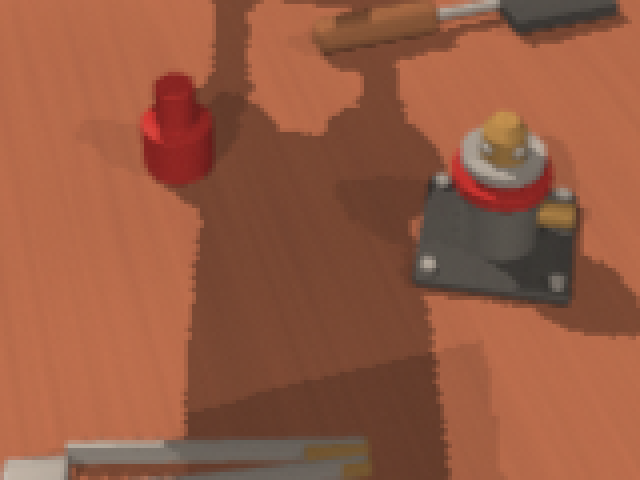

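View pics/topz.png

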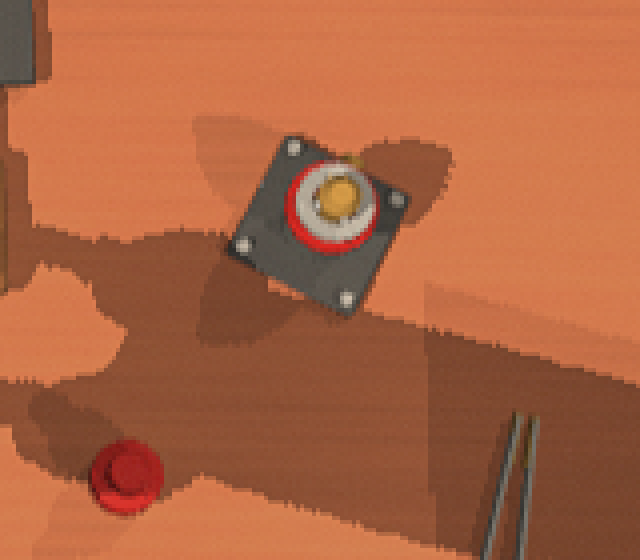

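```bash
python3 - <<'E'
from h import *
out={}
for n,bc,bo in(("top",(345,240,375,275),(395,172,430,210)),("side",(278,230,310,272),(355,240,400,280))):
    c=bot.read_camera(n);f=c["frame"]
    h=cv2.cvtColor(f,cv2.COLOR_RGB2HSV)
    red=((h[...,0]<5)|(h[...,0]>172))&(h[...,1]>175)&(h[...,2]>50)
    def sub(m,b):
        z=np.zeros(m.shape,np.uint8);z[b[1]:b[3],b[0]:b[2]]=m[b[1]:b[3],b[0]:b[2]];return z
    m=sub(red,bo);pts=cv2.findNonZero(m);hull=cv2.convexHull(pts)
    e=cv2.fitEllipse(hull);print(n,"band",cv2.minEnclosingCircle(pts),e)
    for z in(.051,.055):print(z,onz(c,*e[0],z))
    br=(h[...,0]>13)&(h[...,0]<28)&(h[...,1]>120)&(h[...,2]>110)
    print("brass",[b for b in blobs(sub(br,bo),5)])
    m=sub(red,bc);cp=cv2.findNonZero(m);print("cap bbox",cv2.boundingRect(cp),cv2.minEnclosingCircle(cp),"z.03",onz(c,*cv2.minEnclosingCircle(cp)[0],.03))
    out[n]=c
c=out["top"]
B=np.array([(293,147),(398,200),(347,299),(243,245)])/4+[330,140]-.125*3
print("bolts",[onz(c,*b,.010)[:2].round(4) for b in B], np.mean([onz(c,*b,.010) for b in B],0))
s=out["side"]
B=np.array([(442,181),(564,194),(558,283),(428,263)])/4+[250,220]-.375
print("bolts side",[onz(s,*b,.010)[:2].round(4) for b in B], np.mean([onz(s,*b,.010) for b in B],0))
C=np.array([(400,182)])
E
```

```text
top band ((412.441162109375, 191.33824157714844), 11.67776870727539) ((412.4950866699219, 191.2864532470703), (22.650022506713867, 23.238454818725586), 100.10940551757812)
0.051 [ 0.61528116 -0.19082101  0.051     ]
0.055 [ 0.6143502  -0.19014175  0.055     ]
brass [([417, 179, 4, 3, 10], [418.5, 180.0]), ([409, 184, 11, 11, 94], [414.2, 189.0])]
cap bbox (352, 250, 19, 19) ((361.14654541015625, 258.9827575683594), 9.342494010925293) z.03 [ 0.46000902 -0.074539    0.03      ]
side band ((375.0, 262.0), 12.369417190551758) ((374.8216247558594, 262.9367370605469), (18.11454200744629, 24.999492645263672), 99.8012924194336)
0.051 [ 0.61362625 -0.19165473  0.051     ]
0.055 [ 0.61167698 -0.19576009  0.055     ]
brass [([371, 248, 11, 13, 99], [375.6, 253.6]), ([384, 271, 10, 6, 50], [389.0, 273.5])]
cap bbox (285, 239, 18, 27) ((293.5, 252.0), 13.463011741638184) z.03 [ 0.45844273 -0.08211312  0.03      ]
bolts [array([ 0.6612, -0.1754]), array([ 0.6295, -0.2375]), array([ 0.569 , -0.2059]), array([ 0.6007, -0.1449])] [ 0.61508851 -0.19091576  0.01      ]
bolts side [array([ 0.599 , -0.1462]), array([ 0.661 , -0.1758]), array([ 0.6297, -0.2375]), array([ 0.5693, -0.2047])] [ 0.61474505 -0.19102561  0.01      ]
```

```bash
python3 - <<'E'
from h import *
s=bot.read_camera("side");t=bot.read_camera("top")
p=np.array([.46,-.0745,0])
th=np.linspace(0,2*np.pi,60)
for n,c in(("side",s),("top",t)):
    P=[]
    for r,z in((.021,0),(.021,.032),(.012,.032),(.012,.058)):
        q=np.array([proj(c,p+[r*np.cos(a),r*np.sin(a),z]) for a in th]);P.append(q)
    a=np.vstack(P);print(n,"pred bbox",a.min(0),a.max(0))
    h=cv2.cvtColor(c["frame"],cv2.COLOR_RGB2HSV)
    red=((h[...,0]<5)|(h[...,0]>172))&(h[...,1]>175)&(h[...,2]>50)
    b=(278,230,310,272) if n=="side" else (345,240,375,275)
    ys,xs=np.nonzero(red[b[1]:b[3],b[0]:b[2]]);print(xs.min()+b[0]-.5,ys.min()+b[1]-.5,xs.max()+b[0]+.5,ys.max()+b[1]+.5)
    im=c["frame"][:,:,::-1].copy()
    x0,y0=b[0]-15,b[1]-15
    im=cv2.resize(im[y0:y0+70,x0:x0+70],None,fx=8,fy=8,interpolation=cv2.INTER_NEAREST)
    for q in P: cv2.polylines(im,[((q-[x0,y0]+.5)*8).astype(np.int32)],True,(0,255,0))
    cv2.imwrite(f"pics/{n}cap.png",im)
st=bot.read_state();print(R.from_rotvec(st["tcp_rot"]).as_matrix().round(3),st["tool_pos"])
E
```

```text
side pred bbox [284.38667314 237.12112833] [303.04041555 265.67390664]
284.5 238.5 302.5 265.5
top pred bbox [351.35830421 249.70540803] [370.41051078 269.13298905]
351.5 249.5 370.5 268.5
[[ 0.436  0.9   -0.   ]
 [ 0.9   -0.436 -0.   ]
 [-0.    -0.    -1.   ]] [0.29404021 0.60749218 0.23111758]
```

View pics/sidecap.png

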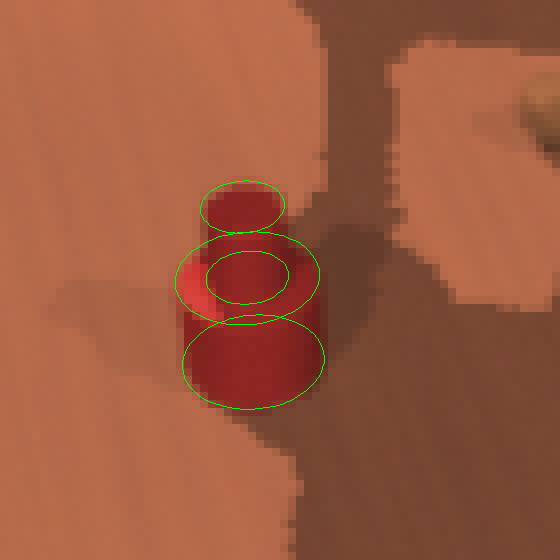

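View pics/topcap.png

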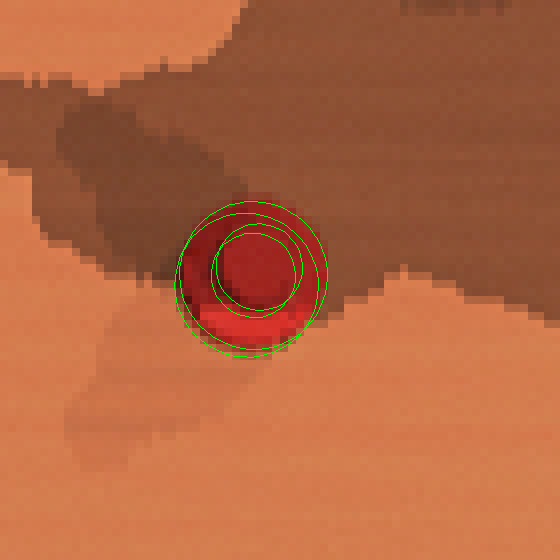

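Both views agree. The cap is at about (0.461, -0.075) and the outlet at (0.6147, -0.1908), with measured sizes matching the spec. I'll turn the jaws to line up with world x first, then travel.

Emit:
carry_out([
  {"delta_pos":[0,0,0],"dr":[0,0,0.16]},
  {"delta_pos":[0,0,0],"dr":[0,0,0.16]},
  {"delta_pos":[0,0,0],"dr":[0,0,0.16]},
  {"delta_pos":[0,0,0],"dr":[0,0,0.16]},
  {"delta_pos":[0,0,0],"dr":[0,0,0.16]},
  {"delta_pos":[0,0,0],"dr":[0,0,0.16]},
  {"delta_pos":[0,0,0],"dr":[0,0,0.16]},
  {"delta_pos":[0,0,0],"dr":[0,0,0]},
], grip=1)

```text
time: 1.4
tool_pos: [0.2941, 0.6075, 0.2313]
tcp_rot: [3.142, 0.003, 0.0]
wrist_force: [0.2, -0.2, 0.2]
width: 0.995
```

Emit:
carry_out([
  {"delta_pos":[0.012,0.05,0],"dr":[0,0,0]},
  {"delta_pos":[0.012,0.05,0],"dr":[0,0,0]},
  {"delta_pos":[0.012,0.05,0],"dr":[0,0,0]},
  {"delta_pos":[0.012,0.05,0],"dr":[0,0,0]},
  {"delta_pos":[0.012,0.05,0],"dr":[0,0,0]},
  {"delta_pos":[0.012,0.05,0],"dr":[0,0,0]},
  {"delta_pos":[0.012,0.05,0],"dr":[0,0,0]},
  {"delta_pos":[0.012,0.05,0],"dr":[0,0,0]},
  {"delta_pos":[0.012,0.05,0],"dr":[0,0,0]},
  {"delta_pos":[0.012,0.05,0],"dr":[0,0,0]},
])

```text
time: 2.65
tool_pos: [0.4143, 0.106, 0.2317]
tcp_rot: [-3.141, -0.006, -0.002]
wrist_force: [1.3, -0.0, 0.7]
width: 1.0
```

Emit:
carry_out([
  {"delta_pos":[0.012,0.045,0.02],"dr":[0,0,0]},
  {"delta_pos":[0.012,0.045,0.02],"dr":[0,0,0]},
  {"delta_pos":[0.012,0.045,0.02],"dr":[0,0,0]},
  {"delta_pos":[0.011,0.0475,0.02],"dr":[0,0,0]},
  {"delta_pos":[0,0,0.03],"dr":[0,0,0]},
  {"delta_pos":[0,0,0],"dr":[0,0,0]},
  {"delta_pos":[0,0,0],"dr":[0,0,0]},
])

```text
time: 3.52
tool_pos: [0.4615, -0.0747, 0.1221]
tcp_rot: [3.142, 0.003, 0.001]
wrist_force: [-1.1, -0.1, 0.6]
width: 1.004
```

```bash
python3 - <<'E'
from h import *
ims=[]
for n,b in(("side",(240,150)),("top",(310,190))):
    c=bot.read_camera(n);ims.append(cv2.resize(c["frame"][b[1]:b[1]+130,b[0]:b[0]+100,::-1],None,fx=4,fy=4,interpolation=cv2.INTER_NEAREST))
cv2.imwrite("pics/pre.png",np.hstack(ims))
E
```

```text
(no output)
```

View pics/pre.png

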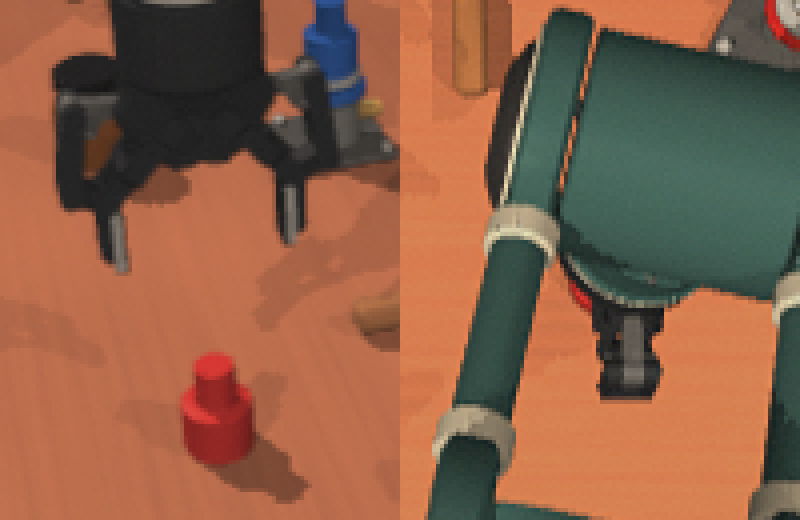

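The side view shows the open jaws straddling the cap, with the grip at about (293,240). The arm hides most of the cap in the top view. I'll descend and close.

Emit:
carry_out([
  {"delta_pos":[0,0,0.03],"dr":[0,0,0]},
  {"delta_pos":[0,0,0.03],"dr":[0,0,0]},
  {"delta_pos":[0,0,0.02],"dr":[0,0,0]},
  {"delta_pos":[0,0,0.007],"dr":[0,0,0]},
  {"delta_pos":[0,0,0],"dr":[0,0,0]},
  {"delta_pos":[0,0,0],"dr":[0,0,0]},
])

```text
time: 4.38
tool_pos: [0.4623, -0.0751, 0.0356]
tcp_rot: [3.141, 0.001, 0.004]
wrist_force: [-0.5, -0.1, 0.4]
width: 0.999
```

Emit:
carry_out([
  {"delta_pos":[0,0,0],"dr":[0,0,0]},
  {"delta_pos":[0,0,0],"dr":[0,0,0]},
  {"delta_pos":[0,0,0],"dr":[0,0,0]},
  {"delta_pos":[0,0,0],"dr":[0,0,0]},
  {"delta_pos":[0,0,0],"dr":[0,0,0]},
  {"delta_pos":[0,0,0],"dr":[0,0,0]},
  {"delta_pos":[0,0,0],"dr":[0,0,0]},
  {"delta_pos":[0,0,0],"dr":[0,0,0]},
], grip=0, force=60)

```text
time: 5.38
tool_pos: [0.4613, -0.075, 0.0345]
tcp_rot: [3.141, 0.0, 0.0]
wrist_force: [0.0, 0.3, 4.7]
width: 0.261
```

Emit:
carry_out([
  {"delta_pos":[0,0,-0.02],"dr":[0,0,0]},
  {"delta_pos":[0,0,-0.05],"dr":[0,0,0]},
  {"delta_pos":[0,0,-0.05],"dr":[0,0,0]},
  {"delta_pos":[0.03,0.025,0],"dr":[0,0,0]},
  {"delta_pos":[0.04,0.03,0],"dr":[0,0,0]},
  {"delta_pos":[0.04,0.03,0],"dr":[0,0,0]},
  {"delta_pos":[0.03,0.02,0],"dr":[0,0,0]},
  {"delta_pos":[0.013,0.011,0],"dr":[0,0,0]},
  {"delta_pos":[0,0,0],"dr":[0,0,0]},
  {"delta_pos":[0,0,0],"dr":[0,0,0]},
])

```text
time: 6.62
tool_pos: [0.6127, -0.1901, 0.1537]
tcp_rot: [-3.141, -0.0, 0.003]
wrist_force: [-1.0, 0.4, -0.3]
width: 0.259
```

```bash
python3 - <<'E'
from h import *
ims=[]
print(bot.read_state()["tool_pos"],bot.read_state()["wrist_force"])
for n,b in(("side",(325,180)),("top",(365,130))):
    c=bot.read_camera(n);ims.append(cv2.resize(c["frame"][b[1]:b[1]+120,b[0]:b[0]+100,::-1],None,fx=4,fy=4,interpolation=cv2.INTER_NEAREST))
cv2.imwrite("pics/over.png",np.hstack(ims))
E
```

```text
[ 0.61273131 -0.19006654  0.15367497] [-0.96214537  0.36629775 -0.29087865]
```

View pics/over.png

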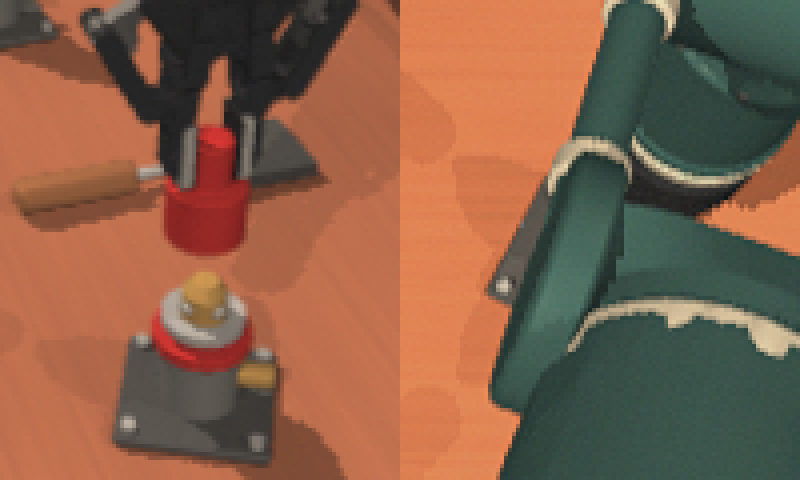

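The cap hangs upright in the pads at about (376,227) in the side view, above the stud at (376,253). The arm covers the outlet in the top view. I'll compare the cap's side outline with the prediction.

```bash
python3 - <<'E'
from h import *
st=bot.read_state();p=st["tool_pos"];print(p,st["wrist_force"])
c=bot.read_camera("side");h=cv2.cvtColor(c["frame"],cv2.COLOR_RGB2HSV)
red=((h[...,0]<5)|(h[...,0]>172))&(h[...,1]>175)&(h[...,2]>50)
m=red[205:245,360:395]
ys,xs=np.nonzero(m)
rows=[(r+205,np.nonzero(m[r])[0].min()+360-.5,np.nonzero(m[r])[0].max()+360.5) for r in range(40) if m[r].any()];print(rows[12:])
th=np.linspace(0,6.283,200)
for name,x,y,z in(("tcp",p[0],p[1],p[2]-.0345),("outlet",.6147,-.1908,p[2]-.0345)):
    q=np.array([proj(c,[x+.021*np.cos(a),y+.021*np.sin(a),z+k]) for a in th for k in(0,.032)])
    print(name,q.min(0),q.max(0))
E
```

```text
[ 0.61300455 -0.1899899   0.15419801] [ 0.09260814  0.05211338 -0.98377228]
[(223, np.float64(373.5), np.float64(382.5)), (224, np.float64(366.5), np.float64(382.5)), (225, np.float64(366.5), np.float64(386.5)), (226, np.float64(365.5), np.float64(386.5)), (227, np.float64(366.5), np.float64(387.5)), (228, np.float64(366.5), np.float64(386.5)), (229, np.float64(366.5), np.float64(386.5)), (230, np.float64(366.5), np.float64(386.5)), (231, np.float64(366.5), np.float64(386.5)), (232, np.float64(366.5), np.float64(386.5)), (233, np.float64(366.5), np.float64(385.5)), (234, np.float64(366.5), np.float64(385.5)), (235, np.float64(365.5), np.float64(385.5)), (236, np.float64(366.5), np.float64(385.5)), (237, np.float64(366.5), np.float64(385.5)), (238, np.float64(366.5), np.float64(385.5)), (239, np.float64(367.5), np.float64(385.5)), (240, np.float64(367.5), np.float64(384.5)), (241, np.float64(369.5), np.float64(383.5)), (242, np.float64(370.5), np.float64(382.5)), (243, np.float64(374.5), np.float64(378.5))]
tcp [365.90967818 218.15063412] [387.95229623 243.44033495]
outlet [366.83251836 218.23151361] [388.91050253 243.53311508]
```

The outline matches the prediction to within about 1 mm. I'll shift by 2 mm and 1 mm, then lower until the mouth is over the cone.

Emit:
carry_out([
  {"delta_pos":[0.002,0.001,0],"dr":[0,0,0]},
  {"delta_pos":[0,0,0.015],"dr":[0,0,0]},
  {"delta_pos":[0,0,0.013],"dr":[0,0,0]},
  {"delta_pos":[0,0,0.004],"dr":[0,0,0]},
  {"delta_pos":[0,0,0.003],"dr":[0,0,0]},
  {"delta_pos":[0,0,0.003],"dr":[0,0,0]},
  {"delta_pos":[0,0,0],"dr":[0,0,0]},
])

```text
time: 7.65
tool_pos: [0.6162, -0.1919, 0.1163]
tcp_rot: [-3.142, 0.0, -0.0]
wrist_force: [0.2, -0.1, -0.7]
width: 0.255
```

```bash
python3 - <<'E'
from h import *
st=bot.read_state();print(st["tool_pos"],st["wrist_force"],st["torque"])
c=bot.read_camera("side");b=(325,180)
cv2.imwrite("pics/on.png",cv2.resize(c["frame"][b[1]:b[1]+120,b[0]:b[0]+100,::-1],None,fx=5,fy=5,interpolation=cv2.INTER_NEAREST))
E
```

```text
[ 0.61615746 -0.19194424  0.11627256] [ 0.17805543 -0.10932676 -0.65541941] [-0.02852134  0.04881423 -0.02102959]
```

View pics/on.png

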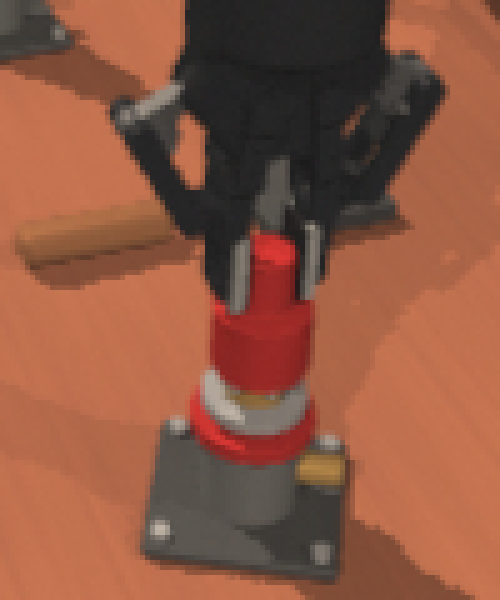

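```bash
python3 - <<'E'
from h import *
st=bot.read_state();p=st["tool_pos"];print(p,st["wrist_force"])
c=bot.read_camera("side");h=cv2.cvtColor(c["frame"],cv2.COLOR_RGB2HSV)
red=((h[...,0]<5)|(h[...,0]>172))&(h[...,1]>175)&(h[...,2]>50)
for r in range(236,262,2):
    x=np.nonzero(red[r,355:400])[0]+355; print(r,x.min()-.5,x.max()+.5,end=" | ")
th=np.linspace(0,6.283,200)
for name,x,y in(("tcp",p[0],p[1]),("outlet",.6147,-.1908)):
    for k in(0,.032):
        q=np.array([proj(c,[x+.021*np.cos(a),y+.021*np.sin(a),p[2]-.0345+k]) for a in th])
        print(name,k,q.min(0),q.max(0))
q=np.array([proj(c,[.6147+.027*np.cos(a),-.1908+.027*np.sin(a),.051]) for a in th]);print("band",q.min(0),q.max(0))
E
```

```text
[ 0.61625813 -0.19199712  0.11651649] [ 0.56944952 -0.47764762 -1.03777776]
236 374.5 383.5 | 238 374.5 383.5 | 240 367.5 387.5 | 242 367.5 387.5 | 244 367.5 386.5 | 246 366.5 386.5 | 248 366.5 386.5 | 250 366.5 386.5 | 252 367.5 386.5 | 254 368.5 385.5 | 256 371.5 383.5 | Traceback (most recent call last):
  File "<stdin>", line 6, in <module>
    return umr_minimum(a, axis, None, out, keepdims, initial, where)
ValueError: zero-size array to reduction operation minimum which has no identity
```

```bash
python3 - <<'E'
from h import *
st=bot.read_state();p=st["tool_pos"]
c=bot.read_camera("side")
th=np.linspace(0,6.283,200)
for name,x,y in(("tcp",p[0],p[1]),("outlet",.6147,-.1908)):
    for k in(0,.032):
        q=np.array([proj(c,[x+.021*np.cos(a),y+.021*np.sin(a),p[2]-.0345+k]) for a in th])
        print(name,k,q.min(0),q.max(0))
h=cv2.cvtColor(c["frame"],cv2.COLOR_RGB2HSV)
red=((h[...,0]<5)|(h[...,0]>172))&(h[...,1]>175)&(h[...,2]>50)
for r in range(258,274,2):
    x=np.nonzero(red[r,350:400])[0]+350; print(r,x.min()-.5 if len(x) else 0,x.max()+.5 if len(x) else 0,end=" | ")
q=np.array([proj(c,[.6147+.027*np.cos(a),-.1908+.027*np.sin(a),.051]) for a in th]);print("band",q.min(0),q.max(0))
E
```

```text
tcp 0 [366.88855741 245.14778983] [387.17382745 258.1951784 ]
tcp 0.032 [367.66135852 233.17323271] [388.40579381 245.94743927]
outlet 0 [365.94712035 244.93769293] [386.21027337 257.96428565]
outlet 0.032 [366.69831034 232.96840971] [387.41961971 245.72183234]
258 0 0 | 260 362.5 364.5 | 262 362.5 387.5 | 264 362.5 387.5 | 266 363.5 386.5 | 268 365.5 385.5 | 270 367.5 384.5 | 272 375.5 377.5 | band [362.42964477 254.30001496] [387.93770407 271.35274393]
```

The cap sits over the stud at about 0.081 m. That meets step 1, with about 0.9 mm offset. I'll trim by 1 mm and press down in small steps.

Emit:
carry_out([
  {"delta_pos":[-0.001,-0.001,0.001],"dr":[0,0,0]},
  {"delta_pos":[0,0,0.002],"dr":[0,0,0]},
  {"delta_pos":[0,0,0.001],"dr":[0,0,0]},
  {"delta_pos":[0,0,0],"dr":[0,0,0]},
], force=90)

```text
time: 8.3
tool_pos: [0.6149, -0.1909, 0.1121]
tcp_rot: [-3.141, -0.0, 0.001]
wrist_force: [-0.7, -0.1, -0.5]
width: 0.247
```

Emit:
carry_out([
  {"delta_pos":[0,0,0.001],"dr":[0,0,0]},
  {"delta_pos":[0,0,0.001],"dr":[0,0,0]},
  {"delta_pos":[0,0,0],"dr":[0,0,0]},
])

```text
time: 8.68
tool_pos: [0.6153, -0.1909, 0.1105]
tcp_rot: [-3.142, 0.0, -0.001]
wrist_force: [0.4, 0.7, 0.2]
width: 0.252
```

Emit:
carry_out([
  {"delta_pos":[0,0,0.001],"dr":[0,0,0]},
  {"delta_pos":[0,0,0.001],"dr":[0,0,0]},
  {"delta_pos":[0,0,0],"dr":[0,0,0]},
])

```text
time: 9.05
tool_pos: [0.6155, -0.1911, 0.1098]
tcp_rot: [3.141, 0.0, 0.002]
wrist_force: [-2.3, 1.4, 6.8]
width: 0.25
```

Emit:
carry_out([
  {"delta_pos":[0,0,0.001],"dr":[0,0,0]},
  {"delta_pos":[0,0,0.001],"dr":[0,0,0]},
  {"delta_pos":[0,0,0],"dr":[0,0,0]},
])

```text
time: 9.43
tool_pos: [0.6159, -0.1911, 0.1078]
tcp_rot: [3.141, 0.0, 0.003]
wrist_force: [0.2, 0.4, 2.4]
width: 0.248
```

Emit:
carry_out([
  {"delta_pos":[0,0,0.002],"dr":[0,0,0]},
  {"delta_pos":[0,0,0.002],"dr":[0,0,0]},
  {"delta_pos":[0,0,0.002],"dr":[0,0,0]},
  {"delta_pos":[0,0,0],"dr":[0,0,0]},
])

```text
time: 9.93
tool_pos: [0.6147, -0.1909, 0.1]
tcp_rot: [-3.141, -0.0, 0.002]
wrist_force: [-1.9, 0.2, 3.5]
width: 0.25
```

Emit:
carry_out([
  {"delta_pos":[0,0,0.001],"dr":[0,0,0]},
  {"delta_pos":[0,0,0.001],"dr":[0,0,0]},
  {"delta_pos":[0,0,0],"dr":[0,0,0]},
])

```text
time: 10.3
tool_pos: [0.6148, -0.1909, 0.0983]
tcp_rot: [-3.142, -0.0, 0.001]
wrist_force: [-3.2, 0.6, 3.8]
width: 0.25
```

Emit:
carry_out([
  {"delta_pos":[0,0,0.001],"dr":[0,0,0]},
  {"delta_pos":[0,0,0.001],"dr":[0,0,0]},
  {"delta_pos":[0,0,0],"dr":[0,0,0]},
])

```text
time: 10.68
tool_pos: [0.615, -0.191, 0.0966]
tcp_rot: [3.142, 0.0, -0.0]
wrist_force: [-3.1, -0.3, 5.5]
width: 0.251
```

Emit:
carry_out([
  {"delta_pos":[0,0,0.001],"dr":[0,0,0]},
  {"delta_pos":[0,0,0],"dr":[0,0,0]},
])

```text
time: 10.92
tool_pos: [0.615, -0.191, 0.0965]
tcp_rot: [3.141, 0.0, -0.0]
wrist_force: [-5.7, 1.6, 10.6]
width: 0.246
```

```bash
python3 - <<'E'
from h import *
st=bot.read_state();print(st["tool_pos"],st["wrist_force"],st["torque"])
c=bot.read_camera("side");b=(325,180)
cv2.imwrite("pics/press.png",cv2.resize(c["frame"][b[1]:b[1]+120,b[0]:b[0]+100,::-1],None,fx=5,fy=5,interpolation=cv2.INTER_NEAREST))
E
```

```text
[ 0.61504845 -0.1909958   0.09653265] [-5.71921174  1.57972837 10.55772929] [0.23298463 1.16984943 0.00978184]
```

View pics/press.png

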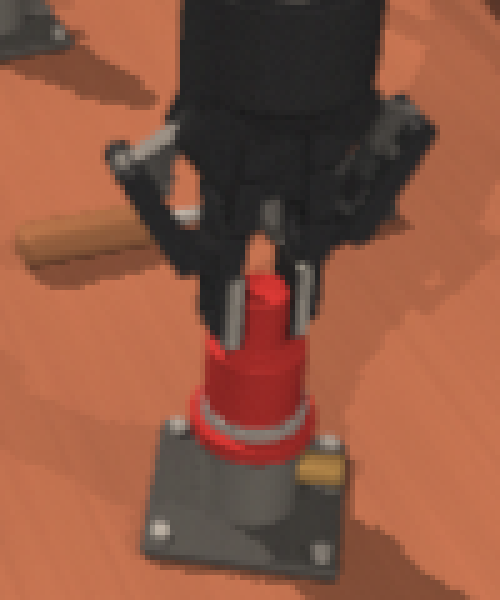

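The picture shows the cap seated upright on the collar, with a thin grey collar edge at about (376,266). TCP height has stopped at 0.0965 while the force rose from 5.5 to 10.6 N, so it is against the stop. I'll add a margin, relieve the sideways force and hold.

Emit:
carry_out([
  {"delta_pos":[-0.0005,0,0.001],"dr":[0,0,0]},
  {"delta_pos":[-0.0005,0,0.001],"dr":[0,0,0]},
  {"delta_pos":[0,0,0],"dr":[0,0,0]},
  {"delta_pos":[0,0,0],"dr":[0,0,0]},
])

```text
time: 11.48
tool_pos: [0.615, -0.1911, 0.0964]
tcp_rot: [3.141, 0.0, 0.003]
wrist_force: [-6.1, 2.7, 16.9]
width: 0.248
```

Emit:
carry_out([
  {"delta_pos":[0,0,0],"dr":[0,0,0]},
  {"delta_pos":[0,0,0],"dr":[0,0,0]},
  {"delta_pos":[0,0,0],"dr":[0,0,0]},
  {"delta_pos":[0,0,0],"dr":[0,0,0]},
  {"delta_pos":[0,0,0],"dr":[0,0,0]},
  {"delta_pos":[0,0,0],"dr":[0,0,0]},
  {"delta_pos":[0,0,0],"dr":[0,0,0]},
  {"delta_pos":[0,0,0],"dr":[0,0,0]},
  {"delta_pos":[0,0,0],"dr":[0,0,0]},
  {"delta_pos":[0,0,0],"dr":[0,0,0]},
])

```text
time: 12.72
tool_pos: [0.615, -0.1911, 0.0964]
tcp_rot: [3.141, 0.0, 0.003]
wrist_force: [-5.0, 2.2, 16.2]
width: 0.248
```

Emit:
carry_out([
  {"delta_pos":[0,0,0],"dr":[0,0,0]},
  {"delta_pos":[0,0,0],"dr":[0,0,0]},
  {"delta_pos":[0,0,0],"dr":[0,0,0]},
  {"delta_pos":[0,0,0],"dr":[0,0,0]},
  {"delta_pos":[0,0,0],"dr":[0,0,0]},
  {"delta_pos":[0,0,0],"dr":[0,0,0]},
  {"delta_pos":[0,0,0],"dr":[0,0,0]},
  {"delta_pos":[0,0,0],"dr":[0,0,0]},
  {"delta_pos":[0,0,0],"dr":[0,0,0]},
  {"delta_pos":[0,0,0],"dr":[0,0,0]},
])

```text
time: 13.98
tool_pos: [0.615, -0.1911, 0.0964]
tcp_rot: [3.141, 0.0, 0.003]
wrist_force: [-6.0, 3.0, 16.4]
width: 0.248
```

```bash
python3 - <<'E'
from h import *
st=bot.read_state();p=st["tool_pos"];print(p,st["wrist_force"],st["torque"],st["width"])
c=bot.read_camera("side");h=cv2.cvtColor(c["frame"],cv2.COLOR_RGB2HSV)
b=(325,180)
cv2.imwrite("pics/press2.png",cv2.resize(c["frame"][b[1]:b[1]+120,b[0]:b[0]+100,::-1],None,fx=5,fy=5,interpolation=cv2.INTER_NEAREST))
red=((h[...,0]<5)|(h[...,0]>172))&(h[...,1]>175)&(h[...,2]>50)
for r in range(232,276):
    x=np.nonzero(red[r,350:400])[0]+350
    if len(x): print(r,x.min()-.5,x.max()+.5,end=" | ")
th=np.linspace(0,6.283,200)
for z in(.062,.066,.077):
  for k in (0,.032,.058):
    rr=.021 if k<.05 else .012
    q=np.array([proj(c,[.6147+rr*np.cos(a),-.1908+rr*np.sin(a),z+k]) for a in th]);print(z,k,q.min(0),q.max(0))
E
```

```text
[ 0.61503659 -0.19106683  0.09643437] [-6.01352878  2.98830448 16.41037621] [ 0.43211034  1.42937393 -0.01011408] 0.24778627840765116
235 373.5 380.5 | 236 374.5 381.5 | 237 374.5 381.5 | 238 374.5 382.5 | 239 374.5 382.5 | 240 374.5 382.5 | 241 373.5 382.5 | 242 374.5 382.5 | 243 373.5 382.5 | 244 373.5 382.5 | 245 373.5 381.5 | 246 373.5 381.5 | 247 373.5 381.5 | 248 365.5 385.5 | 249 365.5 385.5 | 250 365.5 385.5 | 251 365.5 385.5 | 252 365.5 385.5 | 253 365.5 385.5 | 254 365.5 385.5 | 255 365.5 384.5 | 256 365.5 384.5 | 257 365.5 384.5 | 258 365.5 384.5 | 259 362.5 384.5 | 260 362.5 387.5 | 261 362.5 387.5 | 262 362.5 387.5 | 263 362.5 387.5 | 264 362.5 387.5 | 265 363.5 387.5 | 266 363.5 386.5 | 267 364.5 386.5 | 268 364.5 385.5 | 269 366.5 385.5 | 270 367.5 384.5 | 271 369.5 382.5 | 272 375.5 377.5 | 0.062 0 [365.49118053 252.20773909] [385.47640165 265.38810612]
0.062 0.032 [366.22198418 240.55683908] [386.65274321 253.48633925]
0.062 0.058 [371.27813494 233.33721515] [383.16596556 240.59123698]
0.066 0 [365.58080892 250.77828659] [385.62065684 263.92914213]
0.066 0.032 [366.31559748 239.06513162] [386.8034492  251.96081005]
0.066 0.058 [371.38768786 231.78382146] [383.30939036 239.01629771]
0.077 0 [365.82979471 246.80809603] [386.02141758 259.87512713]
0.077 0.032 [366.57571136 234.92114384] [387.22222581 247.72083407]
0.077 0.058 [371.692151   227.46724315] [383.70800409 234.63860628]
```

View pics/press2.png

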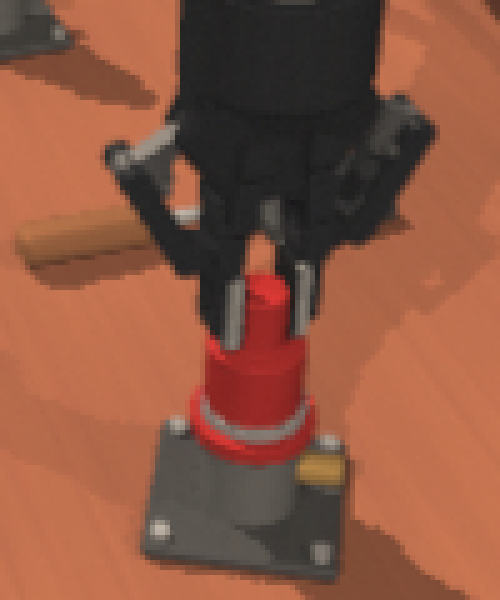

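The measured height of the grip's top matches a cap underside at 62 mm, using the same 1.3 px bias seen at the start. I'll check that the bystanders haven't moved and hand in.

```bash
python3 - <<'E'
from h import *
c=bot.read_camera("side")["frame"].astype(int);a=np.load("side.npy").astype(int)
d=np.abs(c-a).max(2)
for n,b in(("jar",(250,163,275,193)),("paddle",(328,208,362,234)),("tweezers",(248,326,345,350))):
    print(n,np.median(d[b[1]:b[3],b[0]:b[2]]))
print(bot.read_state()["wrist_force"]); print(bot.finish_job())
E
```

```text
jar 9.0
paddle 61.0
tweezers 13.0
[-6.04828413  2.23638332 16.72825776]
the job is handed in; nothing more can be done
None
```

I fitted the red cap on the red outlet's stud and handed the job in at about 14 s, with the gripper still pressing it fully down. No verdict was reported.

- **Fit:** I pinched the cap by its grip and set it over the stud without clicking it. In the side view its underside was at about 81 mm, less than 1 mm off axis. The click showed as the force rising to about 7 N and then dropping. That is a sampled reading, so the 10–13 N peak itself was not seen.
- **Final press:** I pressed on through the collar spring to its stop, where the height stopped changing and the force rose. I held there for over 2.5 s at about 16 N down. The side view put the cap's underside at about 62 mm, upright and within about 1 mm of the axis. About 6 N of sideways force remained.
- **Not directly checked:** The top view was blocked by the arm over the outlet, so the final centring rests on the side view and the arm's own pose. The collar's travel is inferred from the force and cap height.
- **Bystanders:** The before/after image check was clean for the jar and tweezers. It flagged a brightness change at the paddle, most likely moved shadows. The paddle's handle is at the same pixels (about 328–360, 221–235) in the pictures before and after, and the arm never came near it.

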